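# Dispense the vitamin chews into the dish

### The job

Push the white dish along the counter until it sits centred under the dispenser's outlet, then press the dispenser's thumb plate down and hold it until all three round chews have rolled out into the dish, and let it up again so that the gate closes. Slide the dish without lifting or tipping it, do not touch the chews, and leave the bottle, glass and spoon as they stand.

Things in the scene. Friction and masses are not known exactly. Their poses are not given: they have to be found in the camera images.
- dispenser: Chew dispenser, fixed; origin on the counter below the lever's pivot; -x points to the outlet, +x to the thumb plate, z up. Wooden foot 160 x 84 mm (x -45 to +115 mm; it does not reach under the outlet), aluminium one-lane track 33 mm wide sloping down to -x by 8 deg to the outlet spout.
- outlet (a point): Point on the counter straight below the middle of the outlet, where the chews drop; the dish's centre belongs here. It lies 125 mm from the dispenser's origin along its -x axis. The square outlet spout above it is 42 mm long, 34 mm wide, its lower edge 51 mm and its top 77 mm above the counter.
- pivot (a point): Middle of the steel rocking lever's pivot pin, 121 mm above the counter, between two brackets (69 mm over the pin's heads, 129 mm tall). The lever lies along the track, 44 mm wide; its gate blade is 75 mm in front of the pivot (top at 127 mm), its thumb plate 60 mm behind it.
- thumb_plate (a point): Thumb plate on the raised rear end of the lever, rubber-topped, 40 x 50 mm; this point is the centre of its top face, 60 mm behind the pivot and 143 mm above the counter when released. Its top then slopes up to the rear by 9 deg. Pressed fully it goes down by 21 mm and about 5 mm to the rear, against a spring: 2 N to start, 4 N when fully down, where it meets a firm stop. It springs back when let go.
- rocker (a joint): Lever angle in rad: 0 released, gate shut; 0.33 fully pressed, gate fully raised. Chews can pass from about 0.25.
- dish: Small white round dish, loose, about 0.2 kg, 110 mm across the rim (86 mm across the foot), 24 mm tall, wall 4 mm, inner floor 5 mm above the counter; origin at the centre of its underside. It starts to one side of the outlet, 115 to 160 mm from the dispenser's centre line, the bottle on the other side.
- chew1_center (a point): Centre of round chew 1 (ball, 25 mm diameter, 10 g); the three wait in a row on the track behind the gate, chew 1 next to it. Held down, the lever lets all three out in about 1 s.
- chew2_center (a point): Centre of round chew 2 (ball, 25 mm diameter, 10 g); the three wait in a row on the track behind the gate, chew 1 next to it. Held down, the lever lets all three out in about 1 s.
- chew3_center (a point): Centre of round chew 3 (ball, 25 mm diameter, 10 g); the three wait in a row on the track behind the gate, chew 1 next to it. Held down, the lever lets all three out in about 1 s.
- bottle: Amber glass bottle with black cap, 54 mm across, 95 mm tall; origin at the centre of its underside. Leave it alone.
- glass: Drinking glass, 68 mm across, 110 mm tall, beside the dispenser; origin at the centre of its underside. Leave it alone.
- spoon: Steel spoon, 170 mm long, lying on the other side of the dispenser from the glass; origin near its middle on the counter. Leave it alone.
- chew1: Round chew 1 itself (a ball 25 mm across; see its centre point).
- chew2: Round chew 2 itself (a ball 25 mm across; see its centre point).
- chew3: Round chew 3 itself (a ball 25 mm across; see its centre point).
Mind the look-alikes: they are no part of the job. Several things have the shape of the dish; the one meant has the colours described above.

How it is judged:
By the outcome, as a careful person would: the job done as asked, in the order asked, and still so for the second after the job is handed in, with the robot touching nothing.
It also fails if it takes over 48 s, if anything falls off the work surface, if the arm or the gripper's body presses on something with over 40 N, if the wrist force passes 120 N, or if a joint passes its speed limit or range.

### The arm

A 6-joint arm with a two-finger parallel gripper is mounted at the origin on the work surface. World frame = base frame: x ahead of the robot, y to its left, z up, the work surface at z = 0. Lengths are in m, angles in rad, forces in N, time in s.
With the tool pointing down it reaches from about 0.25 to 0.725 m from the base axis. Payload 9.7 kg.
Tool frame: the origin (TCP) lies at the very end of the fingers, on their centre line; the grasp point (between the pads) lies 19 mm behind it; z points along the fingers, y is the line along which they close (so a half turn about z gives the same grasp; the last joint's range is limited). The gripper opens to 85 mm and grips with 20 to 120 N. Pads are 22 mm wide; open, the fingers measure 114 mm over their backs; the gripper's body (76 mm by 85 mm) begins 54 mm behind the grasp point. The pads swing forward as they close: fully open they stand 13 mm farther back than shut.
Start: joints at [1.136, 0.087, 0.176, 1.66, 0, 1.571], TCP at [0.232, 0.499, 0.231] pointing down, gripper open.
Joint ranges: [-3.13, 3.13], [-0.85, 1.81], [-1.15, 1.24], [-2.2, 2.28], [-1.44, 1.52], [-3.14, 3.14]. Speed limits (rad/s): [2.22, 2.22, 2.57, 3.14, 3.14, 3.14].

### API

Orientations are given as a rotation vector (axis times angle).
In Python, from station import telemetry, cams, bot gives the robot as it stands. The module is installed in compiled form; this text tells all that it offers.
- The arm moves only by the tool move_arm, never from a script. Its argument "plan" is a list of rows, each a list of 3 entries, a list of its own where there are three numbers: the shift along the tool's x, y, z in m, then the turn, a rotation vector about the tool's x, y, z in degrees, then the closure, from 0 (fully open) to 1 (shut). In form: [[[dx, dy, dz], [ax, ay, az], grip], ...]. A call has 1 to 5 rows; each row shifts and turns the commanded pose from where the row before left it, along the tool's axes as they then stand; what a row does not reach is not made up. A row lasts 1/12 s, in which the tool goes at most 41.7 mm and 7.16 degrees, less where a joint would pass 70% of its speed; a pose out of reach is approached as far as the arm can. A call with a gripper value outside its range is refused whole. The fingers move at their own pace and stop on an object; "squeeze" is the grip in N (left out, the last holds). Time passes only in rows, so rows that do not move let the fingers close. It gives the time, the measured TCP pose, the force, the opening and the grip force at its end, in the units of the state.
- telemetry.get_obs(): the state, without advancing time (a new reading comes with each control period).
- cams.grab_frame(name): name is "side" or "top"; returns the picture (480x640x3 uint8, red, green, blue); there is no depth.
- cams.calibration(name): a dict with "mtx" (3x3 intrinsics, pixels), "D" ([k1, k2, p1, p2, k3] as OpenCV has them; the pictures are not rectified), "cam_to_world" (4x4, takes a point from camera to world coordinates). Camera axes: x right, y up, looking along -z (the intrinsics and any distortion apply to the point x, -y, -z); pixel columns grow to the right and rows downward; lengths in m; the calibration is good to about 2 mm. A picture is of the moment at which its call begins. calibration takes no time and is no camera call.
- bot.hand_in(): hands the job in; it is judged then, once.
Trained networks look in the newest picture that a camera, given by its name, has taken for a name from the list of things; names that differ only in an ending like _2 or _b are one class to them, and where a whole thing is asked for, a point or a joint stands for the part that bears it (a point fixed in the world has none). Each returns a list of dicts, best first, with "confidence" (0 to 1); they miss things now and then, are a little off and sometimes report something else, mostly with a low value. They report only what shows in the picture. A call takes as long as a camera call. They do not tell look-alikes from the thing itself.
- cams.search_frame(camera, target): "rect" ([left, top, right, bottom] in pixels, round what is visible of it).
The state is a dict: "clock": time; "joints": joint angles; "qvel": joint speeds; "tau": joint torques, N m; "position": TCP position; "ee_rot": TCP orientation; "contact_force": force on the tool from outside, world axes, zero at the start; "ft_torque": the same for the moment, N m; "width": opening from 0.0 (shut) to 1.0 (fully open); "grasp_force": force on a finger pad.
Only numpy, scipy, OpenCV 4.12 (cv2) and the standard library are available. Lean on these libraries where they do the work, as an engineer would, in place of code of your own. Each camera call takes 0.05 s, during which the arm holds its last target. There are 200 camera calls.

## Working session

There is one attempt and no reset: what is moved stays moved. The work goes in short steps, Python scripts to look and compute and a tool call to move; the robot and the scene stay as the last step left them, time stands still between calls to the robot, and variables do not carry over. Pictures are saved under pics/ and viewed, at most 10 in all, crops included, and the job is handed in when it is done.

Besides the shell and the picture viewer there is one more tool, called after "Call:" as name([rows], argument=value, ...), one row to a line, values as JSON. move_arm: Moves the arm, as the interface text tells. Its arguments: {"type":"object","properties":{"plan":{"type":"array","items":{"type":"array"}},"squeeze":{"type":"number"}},"required":["plan"]}

```bash
mkdir -p pics; cat > h.py <<'E'
import numpy as np, cv2
from station import telemetry, cams, bot
from scipy.spatial.transform import Rotation as R
def grab(n,f=None):
    im=cams.grab_frame(n)
    if f: cv2.imwrite('pics/'+f,im[:,:,::-1])
    return im
def ray(n,uv):
    c=cams.calibration(n);T=np.array(c['cam_to_world'])
    p=cv2.undistortPoints(np.array([[uv]],float),np.array(c['mtx']),np.array(c['D']))[0,0]
    return T[:3,3],T[:3,:3]@np.array([p[0],-p[1],-1])
def atz(n,uv,z):
    o,d=ray(n,uv);return o+d*(z-o[2])/d[2]
def proj(n,P):
    c=cams.calibration(n);T=np.linalg.inv(np.array(c['cam_to_world']))
    q=(T[:3,:3]@np.array(P,float).T).T+T[:3,3]
    q=q*[1,-1,-1]
    return cv2.projectPoints(q,np.zeros(3),np.zeros(3),np.array(c['mtx']),np.array(c['D']))[0][:,0]
E
python3 - <<'E'
from h import *
a=grab('top','t0.png');b=grab('side','s0.png')
for n in('top','side'):
    print(n,np.round(np.array(cams.calibration(n)['cam_to_world'])[:3,3],3))
    for t in['dispenser','dish','thumb_plate','chew1','bottle','glass','spoon']:
        print(t,[(np.round(d['rect']).tolist(),round(d['confidence'],2)) for d in cams.search_frame(n,t)][:4])
o=telemetry.get_obs();print(o)
E
```

```text
top [ 0.472 -0.048  1.06 ]
dispenser [([283.0, 141.0, 331.0, 266.0], 0.82)]
dish [([329.0, 226.0, 384.0, 276.0], 0.86), ([426.0, 168.0, 477.0, 220.0], 0.78), ([414.0, 252.0, 467.0, 305.0], 0.72), ([318.0, 307.0, 370.0, 359.0], 0.64)]
thumb_plate [([290.0, 143.0, 321.0, 231.0], 0.83)]
chew1 [([298.0, 193.0, 309.0, 205.0], 0.65), ([295.0, 201.0, 308.0, 215.0], 0.55)]
bottle [([215.0, 236.0, 248.0, 261.0], 0.87), ([294.0, 201.0, 307.0, 212.0], 0.17)]
glass [([203.0, 129.0, 241.0, 172.0], 0.93)]
spoon [([369.0, 150.0, 398.0, 227.0], 0.63), ([294.0, 216.0, 306.0, 224.0], 0.52)]
side [ 0.238 -0.775  0.542]
dispenser [([294.0, 189.0, 446.0, 285.0], 0.79)]
dish [([293.0, 366.0, 382.0, 436.0], 0.9), ([434.0, 350.0, 514.0, 414.0], 0.6), ([183.0, 293.0, 257.0, 347.0], 0.59), ([296.0, 289.0, 369.0, 335.0], 0.56)]
thumb_plate [([331.0, 192.0, 430.0, 238.0], 0.79)]
chew1 [([344.0, 231.0, 354.0, 243.0], 0.48), ([354.0, 226.0, 368.0, 237.0], 0.39)]
bottle [([279.0, 191.0, 307.0, 249.0], 0.57)]
glass [([365.0, 167.0, 404.0, 222.0], 0.98)]
spoon [([375.0, 304.0, 481.0, 327.0], 0.77)]
{'clock': 0.8, 'joints': array([1.13602488e+00, 8.68872531e-02, 1.75926506e-01, 1.65981260e+00,
       5.42566524e-06, 1.57082155e+00]), 'qvel': array([-0.0009698 , -0.00020471, -0.00167396, -0.00230275,  0.0004876 ,
       -0.00034884]), 'tau': array([-2.08342135e-03, -5.20050395e+01,  4.64840841e+01,  1.18294225e-03,
       -1.76033132e-04, -2.67717854e-05]), 'position': array([0.23166034, 0.49883219, 0.23130479]), 'ee_rot': array([-6.77609816e-01, -3.06764522e+00, -3.70818412e-05]), 'contact_force': array([-0.39423464, -0.47541383, -0.03091768]), 'ft_torque': array([-2.83673056e-05,  6.11006296e-02,  1.94182036e-02]), 'grasp_force': 0.0, 'width': 1.0010862236002196}
```

View pics/t0.png

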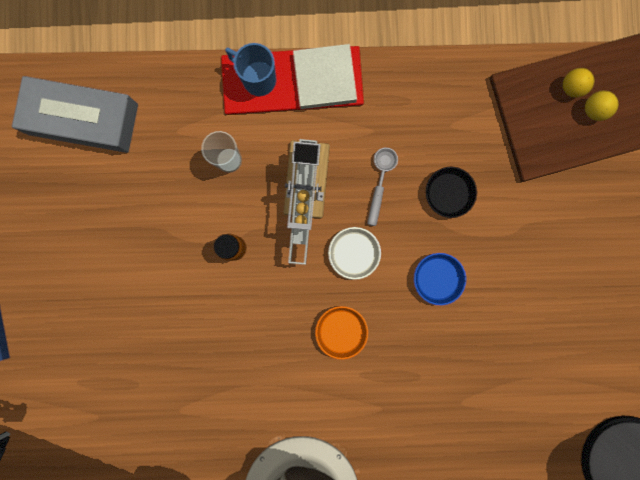

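View pics/s0.png

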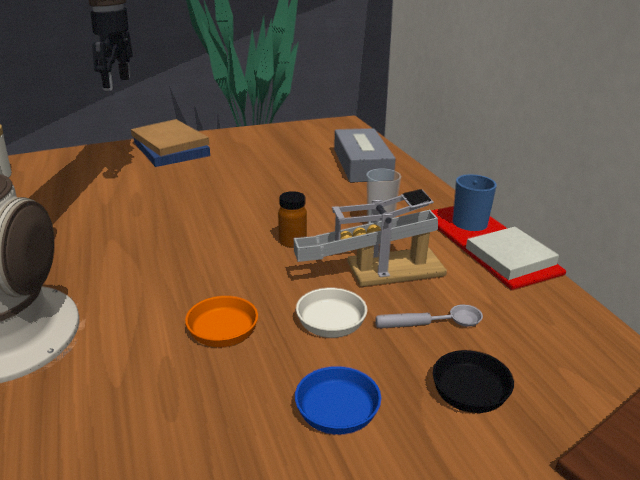

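The four dish-shaped things in the top view are white (355,253), orange (341,333), blue (440,279) and black (451,192). The white one is meant. The dispenser runs from the thumb plate at (305,152) to the outlet at (299,255), the bottle is at (228,247) and the spoon lies at about (380,185).

```bash
python3 - <<'E'
from h import *
im=cv2.imread('pics/t0.png')
cv2.imwrite('pics/c0.png',cv2.resize(im[130:290,270:400],None,fx=3.75,fy=3.75,interpolation=cv2.INTER_CUBIC))
s=cv2.imread('pics/s0.png')
cv2.imwrite('pics/c1.png',cv2.resize(s[170:345,280:490],None,fx=3.4,fy=3.4,interpolation=cv2.INTER_CUBIC))
for n,i,b in(('top',im,(325,222,390,282)),('side',s,(290,286,372,338))):
    hs=cv2.cvtColor(i,cv2.COLOR_BGR2HSV);m=((hs[...,1]<60)&(hs[...,2]>120)).astype(np.uint8)
    k=np.zeros_like(m);k[b[1]:b[3],b[0]:b[2]]=1;m*=k
    c=max(cv2.findContours(m,0,1)[0],key=cv2.contourArea)
    e=cv2.fitEllipse(cv2.convexHull(c));print(n,e,atz(n,e[0],.024 if n=='top' else .02))
# plate black
hs=cv2.cvtColor(im,cv2.COLOR_BGR2HSV);m=(hs[...,2]<60).astype(np.uint8);k=np.zeros_like(m);k[138:168,288:324]=1
c=max(cv2.findContours(m*k,0,1)[0],key=cv2.contourArea);r=cv2.minAreaRect(c);print('plate',r,atz('top',r[0],.143))
hs=cv2.cvtColor(s,cv2.COLOR_BGR2HSV);m=(hs[...,2]<60).astype(np.uint8);k=np.zeros_like(m);k[185:212,395:436]=1
c=max(cv2.findContours(m*k,0,1)[0],key=cv2.contourArea);r=cv2.minAreaRect(c);print('plate s',r,atz('side',r[0],.143))
E
```

```text
top ((354.1433410644531, 252.81402587890625), (51.86377716064453, 52.53752899169922), 85.89591979980469) [ 0.49715317 -0.12109315  0.024     ]
side ((331.1378479003906, 309.0888366699219), (42.95309829711914, 70.9151382446289), 91.8274917602539) [ 0.49889121 -0.12309883  0.02      ]
plate ((305.45587158203125, 153.07351684570312), (22.241985321044922, 17.410104751586914), 4.39870548248291) [ 0.68236555 -0.0270038   0.143     ]
plate s ((416.5882568359375, 196.8529510498047), (13.581995010375977, 24.98116683959961), 75.96376037597656) [ 0.68175331 -0.0334295   0.143     ]
```

View pics/c0.png

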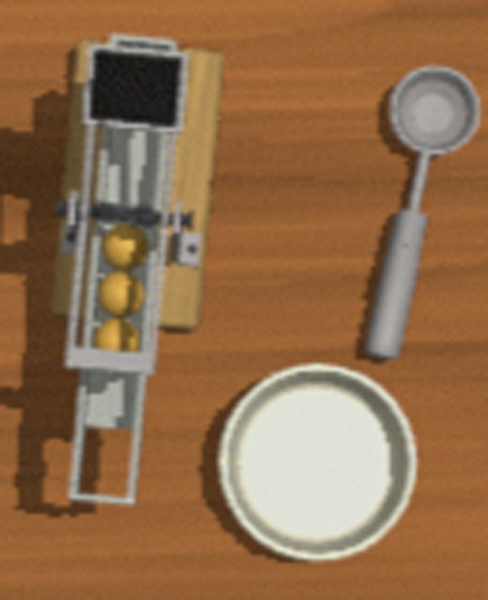

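View pics/c1.png

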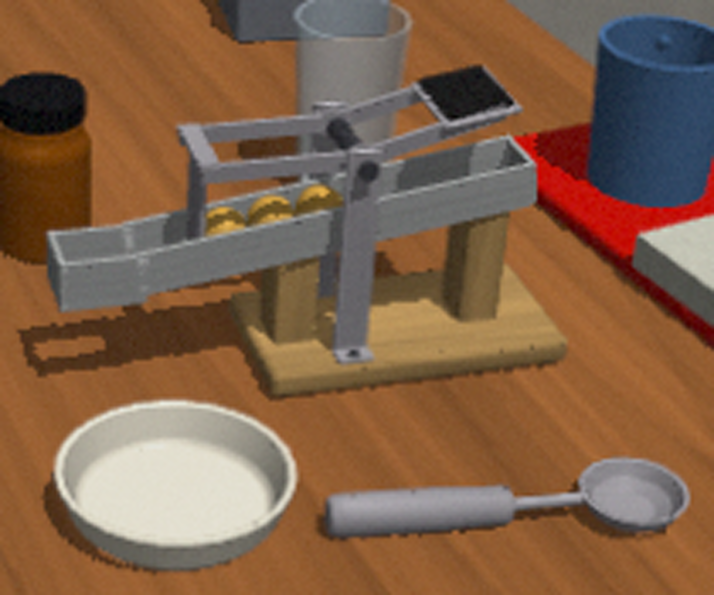

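```bash
python3 - <<'E'
from h import *
from scipy.optimize import least_squares
T=lambda u,v:(270+u/3.75-.4,130+v/3.75-.4)
S=lambda u,v:(280+u/3.4-.4,170+v/3.4-.4)
K=[('top',T(69,500),(-.146,.017,.077)),('top',T(133,502),(-.146,-.017,.077)),('top',T(60,208),(0,.0345,.121)),('top',T(190,219),(0,-.0345,.121)),
('top',(305.46,153.07),(.060,0,.143)),
('side',(416.6,196.85),(.060,0,.143)),('side',S(277,394),(-.045,-.042,0)),('side',S(565,355),(.115,-.042,.004)),('side',S(371,172),(0,-.0345,.121)),('side',S(68,309),(-.146,-.017,.051)),('side',S(62,262),(-.146,-.017,.077)),('side',S(48,233),(-.146,.017,.077))]
def W(p,q):
    c,s=np.cos(p[2]),np.sin(p[2]);q=np.array(q);return [p[0]+c*q[0]-s*q[1],p[1]+s*q[0]+c*q[1],q[2]]
f=lambda p:np.concatenate([proj(n,[W(p,q)])[0]-np.array(uv) for n,uv,q in K])
r=least_squares(f,[.62,-.03,0],loss='soft_l1')
print(r.x,np.degrees(r.x[2]));print(np.round(f(r.x).reshape(-1,2),1))
p=r.x
for nm,q in(('outlet',(-.125,0,0)),('plate',(.06,0,.143)),('footcorner',(-.045,-.042,0)),('tracklow',(-.146,0,.05))):print(nm,np.round(W(p,q),4))
d=np.array([.498,-.122,0]);c,s=np.cos(p[2]),np.sin(p[2]);e=d-[p[0],p[1],0];print('dish local',c*e[0]+s*e[1],-s*e[0]+c*e[1])
for nm,bb in(('spoon end',(T(383,355))),('bottle',(228,247)),('orange',(341,333)),('blue',(440,279))):print(nm,np.round(atz('top',bb,.015 if nm!='bottle' else .095),3))
print(R.from_rotvec(telemetry.get_obs()['ee_rot']).as_matrix().round(3))
E
```

```text
[ 0.62483034 -0.02031579 -0.11292663] -6.470219389424899
[[ 0.4 -1.3]
 [ 0.5 -0.3]
 [-0.7 -1. ]
 [ 0.7 -0.7]
 [ 0.  -1.1]
 [-0.4 -1.8]
 [-1.7  2.1]
 [ 0.7  0.4]
 [-0.4 -0.7]
 [-2.1  0.4]
 [-0.5  0.6]
 [-0.4 -1. ]]
outlet [ 0.5006 -0.0062  0.    ]
plate [ 0.6844 -0.0271  0.143 ]
footcorner [ 0.5754 -0.057   0.    ]
tracklow [ 0.4798 -0.0039  0.05  ]
dish local -0.11456403346709461 -0.11532863940323126
spoon end [ 0.557 -0.161  0.015]
bottle [0.513 0.128 0.095]
orange [ 0.331 -0.09   0.015]
blue [ 0.438 -0.301  0.015]
[[-0.907  0.421  0.   ]
 [ 0.421  0.907  0.   ]
 [ 0.     0.    -1.   ]]
```

Call:
move_arm([
  [[-0.0298,-0.029,0],[0,0,0],0.5],
  [[-0.0298,-0.029,0],[0,0,0],0.5],
  [[-0.0298,-0.029,0],[0,0,0],0.5],
  [[-0.0298,-0.029,0],[0,0,0],0.5],
  [[-0.0298,-0.029,0],[0,0,0],0.5],
], squeeze=20)

```text
clock: 1.22
position: [0.3058, 0.3028, 0.2312]
ee_rot: [0.676, 3.068, 0.0]
contact_force: [0.8, -0.4, 0.4]
width: 0.499
grasp_force: 0.0
```

Call:
move_arm([
  [[-0.0298,-0.029,0],[0,0,0],0.5],
  [[-0.0298,-0.029,0],[0,0,0],0.5],
  [[-0.0298,-0.029,0],[0,0,0],0.5],
  [[-0.0298,-0.029,0],[0,0,0],0.5],
  [[-0.0298,-0.029,0],[0,0,0],0.5],
])

```text
clock: 1.63
position: [0.3799, 0.1083, 0.2316]
ee_rot: [0.677, 3.067, 0.001]
contact_force: [0.6, 1.2, -0.0]
width: 0.499
grasp_force: 0.0
```

Call:
move_arm([
  [[-0.0298,-0.029,0],[0,0,0],0.5],
  [[-0.0298,-0.029,0],[0,0,0],0.5],
  [[-0.0298,-0.029,0],[0,0,0],0.5],
  [[-0.0298,-0.029,0],[0,0,0],0.5],
  [[-0.0298,-0.029,0],[0,0,0],0.5],
])

```text
clock: 2.05
position: [0.4541, -0.0863, 0.2316]
ee_rot: [0.678, 3.067, 0.0]
contact_force: [0.2, 0.7, 1.7]
width: 0.499
grasp_force: 0.0
```

Call:
move_arm([
  [[-0.0298,-0.029,0],[0,0,0],0.5],
  [[-0.0298,-0.029,0],[0,0,0],0.5],
  [[-0.0298,-0.029,0],[0,0,0],0.5],
  [[0,0,0],[0,0,7.1],0.5],
  [[0,0,0],[0,0,7.1],0.5],
])

```text
clock: 2.47
position: [0.4985, -0.2028, 0.23]
ee_rot: [-1.063, -2.954, -0.0]
contact_force: [-0.0, 0.4, 0.5]
width: 0.502
grasp_force: 0.0
```

Call:
move_arm([
  [[0,0,0],[0,0,7.1],0.5],
  [[0,0,0],[0,0,7.1],0.5],
  [[0,0,0],[0,0,7.1],0.5],
  [[0,0,0],[0,0,7.1],0.5],
  [[0,0,0],[0,0,7.1],0.5],
])

```text
clock: 2.88
position: [0.4983, -0.2006, 0.2313]
ee_rot: [-1.912, -2.493, 0.0]
contact_force: [-0.4, -0.5, 0.0]
width: 0.5
grasp_force: 0.0
```

Call:
move_arm([
  [[0,0,0],[0,0,7.1],0.5],
  [[0,0,0],[0,0,7.1],0.5],
  [[0,0,0],[0,0,1.2],0.5],
  [[0,0,0],[0,7,0],0.5],
  [[0,0,0],[0,7,0],0.5],
])

```text
clock: 3.3
position: [0.4989, -0.1991, 0.2331]
ee_rot: [-2.085, -2.098, -0.265]
contact_force: [-0.3, 0.9, -0.3]
width: 0.494
grasp_force: 0.0
```

Call:
move_arm([
  [[-0.0115,0.001,0.0363],[0,0,0],0.5],
  [[-0.0115,0,0.0363],[0,0,0],0.5],
  [[-0.0115,0,0.0363],[0,0,0],0.5],
  [[-0.0115,0,0.0363],[0,0,0],0.5],
  [[-0.0115,0,0.0363],[0,0,0],0.5],
])

```text
clock: 3.72
position: [0.4991, -0.2126, 0.0396]
ee_rot: [-2.089, -2.095, -0.257]
contact_force: [1.3, 0.8, -0.1]
width: 0.502
grasp_force: 0.0
```

```bash
python3 - <<'E'
from h import *
b=grab('side','s1.png');a=grab('top')
cv2.imwrite('pics/m1.png',cv2.resize(np.hstack([b[140:440,180:530],a[100:400,250:500]]),None,fx=1.3,fy=1.3)[:,:,::-1])
o=telemetry.get_obs();print(o['position'],R.from_rotvec(o['ee_rot']).as_matrix().round(3))
E
```

```text
[ 0.49599618 -0.21097061  0.03544309] [[-0.     1.    -0.008]
 [ 0.969  0.002  0.246]
 [ 0.246 -0.008 -0.969]]
```

View pics/m1.png

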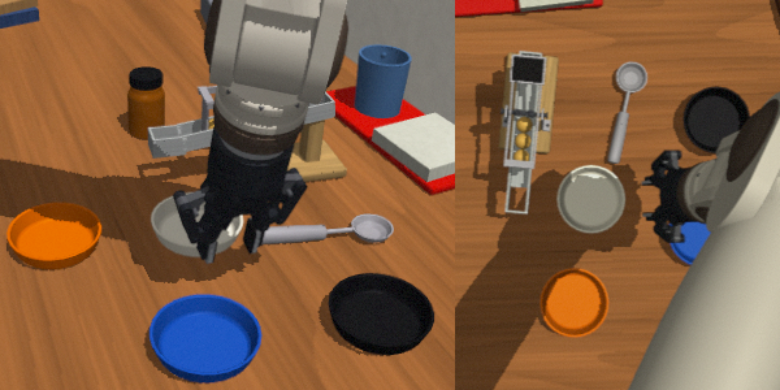

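Call:
move_arm([
  [[-0.0033,0.004,0.0131],[0,0,0],0.5],
  [[-0.0033,0,0.0131],[0,0,0],0.5],
  [[0,0,0],[0,0,0],0.5],
  [[0,0,0],[0,0,0],0.5],
])

```text
clock: 4.15
position: [0.5042, -0.2127, 0.0159]
ee_rot: [-2.092, -2.094, -0.258]
contact_force: [-0.2, -0.6, -0.2]
width: 0.501
grasp_force: 0.0
```

Call:
move_arm([
  [[0,0,0],[0,0,0],0.5],
])

```text
clock: 4.23
position: [0.5044, -0.2129, 0.0163]
ee_rot: [-2.092, -2.094, -0.258]
contact_force: [0.0, 0.5, -0.0]
width: 0.5
grasp_force: 0.0
```

Call:
move_arm([
  [[0,0,0],[0,0,0],0.5],
])

```text
clock: 4.32
position: [0.5042, -0.2129, 0.016]
ee_rot: [-2.093, -2.094, -0.258]
contact_force: [-0.5, 0.7, 0.4]
width: 0.502
grasp_force: 0.0
```

```bash
python3 - <<'E'
from h import *
a=[]
for i in range(8):
    cams.grab_frame('side');o=telemetry.get_obs();a.append(o['position'])
print(np.round(a,4),np.mean(a,0))
E
```

```text
[[ 0.5041 -0.2129  0.0158]
 [ 0.5039 -0.2128  0.0154]
 [ 0.5037 -0.2127  0.0152]
 [ 0.5036 -0.2126  0.0149]
 [ 0.5035 -0.2126  0.0147]
 [ 0.5034 -0.2126  0.0145]
 [ 0.5033 -0.2125  0.0144]
 [ 0.5033 -0.2125  0.0143]] [ 0.50358873 -0.21266121  0.0149062 ]
```

Call:
move_arm([
  [[-0.0015,-0.003,0.0058],[0,0,0],0.5],
  [[0.0097,0,0.0024],[0,0,0],0.5],
  [[0.0097,0,0.0024],[0,0,0],0.5],
  [[0.0097,0,0.0024],[0,0,0],0.5],
  [[0.0097,0,0.0024],[0,0,0],0.5],
])

```text
clock: 5.13
position: [0.5001, -0.1714, 0.0083]
ee_rot: [-2.091, -2.092, -0.256]
contact_force: [-0.5, -1.6, -1.4]
width: 0.498
grasp_force: 0.5
```

Call:
move_arm([
  [[0.0097,0,0.0024],[0,0,0],0.5],
  [[0.0097,0,0.0024],[0,0,0],0.5],
  [[0.0097,0,0.0024],[0,0,0],0.5],
  [[0.0097,0,0.0024],[0,0,0],0.5],
  [[0.0097,0,0.0024],[0,0,0],0.5],
])

```text
clock: 5.55
position: [0.5003, -0.1216, 0.0085]
ee_rot: [-2.092, -2.092, -0.257]
contact_force: [1.2, -1.2, -0.7]
width: 0.496
grasp_force: 0.6
```

```bash
cat >> h.py <<'E'
def dish(f=None):
    out={}
    for n in('top','side'):
        i=cv2.cvtColor(grab(n),cv2.COLOR_RGB2BGR)
        if f: cv2.imwrite(f'pics/{n[0]}{f}.png',i)
        r=[d for d in cams.search_frame(n,'dish')]
        for d in r:
            p=atz(n,[(d['rect'][0]+d['rect'][2])/2,(d['rect'][1]+d['rect'][3])/2],.02)
            if abs(p[0]-.5)<.08 and -.16<p[1]<.05: print(n,np.round(p,4),np.round(d['rect']),round(d['confidence'],2))
    o=telemetry.get_obs();print(o['position'].round(4),o['contact_force'].round(2))
E
python3 - <<'E'
from h import *
dish('2')
a=cv2.imread('pics/t2.png');b=cv2.imread('pics/s2.png')
cv2.imwrite('pics/m2.png',cv2.resize(np.hstack([b[140:360,240:480],a[130:350,260:420]]),None,fx=2,fy=2))
E
```

```text
top [ 0.5023 -0.0645  0.02  ] [301. 226. 353. 276.] 0.93
side [ 0.4906 -0.0782  0.02  ] [286. 277. 347. 311.] 0.61
[ 0.5004 -0.1223  0.0086] [1.06 0.35 0.45]
```

View pics/m2.png

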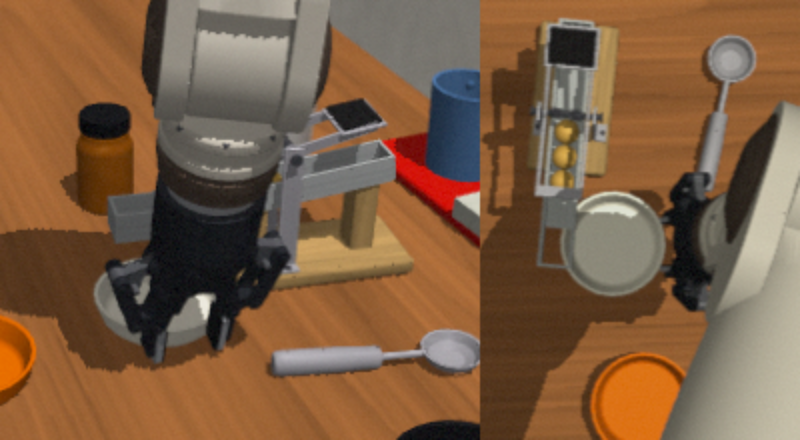

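The dish follows squarely between the fingers; its centre in the top view is at about (327,251). There is clearance to the spout and lever, and about 58 mm remain.

Call:
move_arm([
  [[0.0097,-0.001,0.0024],[0,0,0],0.5],
  [[0.0097,0,0.0024],[0,0,0],0.5],
  [[0.0097,0,0.0024],[0,0,0],0.5],
  [[0.0097,0,0.0024],[0,0,0],0.5],
  [[0.0077,0,0.0019],[0,0,0],0.5],
])

```text
clock: 6.17
position: [0.4992, -0.0735, 0.0085]
ee_rot: [-2.091, -2.091, -0.257]
contact_force: [0.2, -1.7, 0.1]
width: 0.5
grasp_force: 0.7
```

Call:
move_arm([
  [[0.004,0,0.001],[0,0,0],0.5],
  [[0.002,0,0.0005],[0,0,0],0.5],
  [[0,0,0],[0,0,0],0.5],
])

```text
clock: 6.42
position: [0.4993, -0.0679, 0.0086]
ee_rot: [-2.091, -2.092, -0.257]
contact_force: [-0.6, -0.1, 0.2]
width: 0.501
grasp_force: 0.0
```

```bash
python3 - <<'E'
from h import *
dish('3')
a=cv2.imread('pics/t3.png')
cv2.imwrite('pics/m3.png',cv2.resize(a[180:300,250:400],None,fx=4,fy=4,interpolation=cv2.INTER_CUBIC))
t=np.linspace(0,6.283,200)
E
```

```text
top [ 0.4963 -0.0122  0.02  ] [276. 230. 328. 279.] 0.73
side [ 0.4905 -0.0306  0.02  ] [279. 262. 334. 295.] 0.92
[ 0.4993 -0.0687  0.0085] [0.07 0.02 0.25]
```

View pics/m3.png

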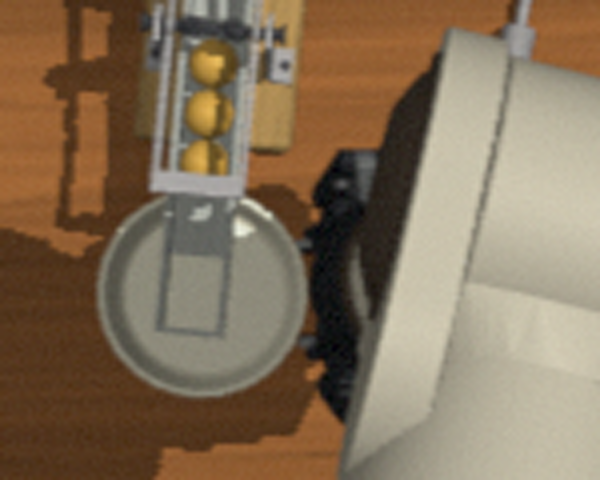

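```bash
python3 - <<'E'
from h import *
print(atz('top',(300.2,252.8),.024),proj('top',[[.5006,-.0062,.024]]))
E
```

```text
[ 0.49991186 -0.00861115  0.024     ] [[299.03580571 252.49805935]]
```

Call:
move_arm([
  [[0.0019,0,0.0005],[0,0,0],0.5],
  [[0.0019,0,0.0005],[0,0,0],0.5],
  [[0,0,0],[0,0,0],0.5],
])

```text
clock: 6.87
position: [0.4993, -0.0645, 0.0084]
ee_rot: [-2.092, -2.091, -0.257]
contact_force: [-0.2, -1.6, 0.5]
width: 0.498
grasp_force: 0.4
```

```bash
cat > d.py <<'E'
from h import *
# rim position: subpixel left/right edge of dish along several rows of the top picture
i=grab('top').astype(float);h=cv2.cvtColor(i.astype(np.uint8),cv2.COLOR_RGB2HSV)
m=((h[...,1]<75)&(h[...,2]>75)).astype(np.uint8);k=np.zeros_like(m);k[232:285,268:325]=1;m*=k
c=max(cv2.findContours(m,0,1)[0],key=cv2.contourArea)[:,0]
c=c[(c[:,1]>238)&(c[:,0]<320)]
from scipy.optimize import least_squares
r=least_squares(lambda p:np.hypot(c[:,0]-p[0],c[:,1]-p[1])-p[2],[300,253,26],loss='soft_l1',f_scale=.5);print(r.x,np.sqrt(2*r.cost/len(c)),atz('top',r.x[:2],.024))
o=telemetry.get_obs();print(o['clock'],o['position'].round(4),o['contact_force'].round(1))
E
python3 d.py
```

```text
[298.53904947 252.51591087  25.66843934] 0.24994022877927174 [ 0.50058792 -0.0051645   0.024     ]
6.9167 [ 0.4993 -0.0646  0.0085] [ 0.4 -0.1 -0.8]
```

Call:
move_arm([
  [[-0.02,0,-0.005],[0,0,0],0.5],
  [[-0.0388,0,-0.0097],[0,0,0],0.5],
  [[-0.02,0,-0.005],[0,0,0],0.5],
  [[0.0092,0,-0.0369],[0,0,0],0.5],
  [[0.0092,0,-0.0369],[0,0,0],0.5],
])

```text
clock: 7.33
position: [0.4977, -0.1465, 0.0834]
ee_rot: [-2.091, -2.085, -0.254]
contact_force: [1.6, 0.4, 0.8]
width: 0.502
grasp_force: 0.0
```

Call:
move_arm([
  [[0.0092,0,-0.0369],[0,0,0],1],
  [[0.0092,0,-0.0369],[0,0,0],1],
  [[0.0092,0,-0.0369],[0,0,0],1],
  [[0,0,0],[0,-7,0],1],
  [[0,0,0],[0,-7,0],1],
])

```text
clock: 7.75
position: [0.5007, -0.1478, 0.2017]
ee_rot: [2.22, 2.212, -0.001]
contact_force: [0.1, -0.2, -2.2]
width: -0.001
grasp_force: 0.0
```

```bash
python3 d.py; python3 - <<'E'
from h import *
o=telemetry.get_obs();print(o['width'],R.from_rotvec(o['ee_rot']).as_matrix().round(3),o['joints'].round(2))
E
```

```text
[298.422762   252.39033315  25.71504407] 0.2527249212697868 [ 0.50085551 -0.00492799  0.024     ]
7.8 [ 0.5004 -0.1457  0.2013] [3.4 1.6 2.4]
0.0011747401764215537 [[ 0.001  1.     0.005]
 [ 1.    -0.001 -0.014]
 [-0.014  0.005 -1.   ]] [-0.28 -0.    0.03  1.59 -0.01  1.29]
```

Call:
move_arm([
  [[0.0198,0.031,0],[0,0,0],1],
  [[0.0198,0.031,0],[0,0,0],1],
  [[0.0198,0.031,0],[0,0,0],1],
  [[0.0198,0.031,0],[0,0,0],1],
  [[0.0198,0.031,0],[0,0,0],1],
])

```text
clock: 8.22
position: [0.6554, -0.0455, 0.1982]
ee_rot: [-2.22, -2.221, -0.001]
contact_force: [0.5, -1.6, 1.5]
width: 0.002
grasp_force: 0.0
```

Call:
move_arm([
  [[0.0198,0.031,0],[0,0,0],1],
  [[0,0,0.025],[0,0,0],1],
  [[0,0,0.015],[0,0,0],1],
  [[0,0,0],[0,0,0],1],
  [[0,0,0],[0,0,0],1],
])

```text
clock: 8.63
position: [0.6846, -0.027, 0.1575]
ee_rot: [-2.22, -2.22, 0.002]
contact_force: [-0.4, -0.1, 0.3]
width: 0.003
grasp_force: 0.0
```

```bash
python3 - <<'E'
from h import *
a=grab('top');b=grab('side')
cv2.imwrite('pics/m4.png',cv2.resize(np.hstack([b[100:320,260:480],a[110:330,240:400]]),None,fx=2,fy=2)[:,:,::-1])
o=telemetry.get_obs();print(o['clock'],o['position'].round(4),o['contact_force'].round(1))
E
```

```text
8.7333 [ 0.6852 -0.0273  0.1601] [-0.1  0.5  0.9]
```

View pics/m4.png

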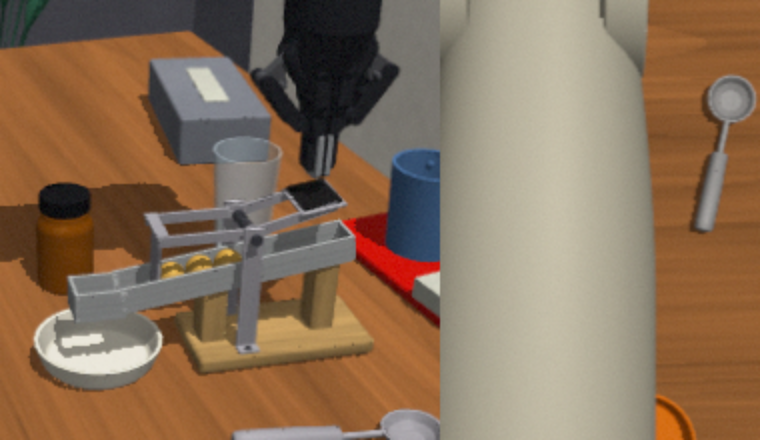

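The fingertips are just above the black plate (side crop (318,180)), and the dish sits under the spout. Pressing now.

Call:
move_arm([
  [[0,0,0.01],[0,0,0],1],
  [[0,0,0.008],[0,0,0],1],
  [[0,0.001,0.007],[0,0,0],1],
  [[0,0.001,0.007],[0,0,0],1],
  [[0,0.001,0.005],[0,0,0],1],
])

```text
clock: 9.15
position: [0.6881, -0.0274, 0.1217]
ee_rot: [2.222, 2.221, -0.0]
contact_force: [-10.1, -2.7, 36.5]
width: -0.001
grasp_force: 17.2
```

Call:
move_arm([
  [[0,0.001,0.002],[0,0,0],1],
  [[0,0,0.001],[0,0,0],1],
  [[0,0,0],[0,0,0],1],
])

```text
clock: 9.4
position: [0.6896, -0.0274, 0.1222]
ee_rot: [2.22, 2.219, 0.003]
contact_force: [-6.1, -1.0, 21.1]
width: -0.003
grasp_force: 9.7
```

Call:
move_arm([
  [[0,0,-0.0005],[0,0,0],1],
  [[0,0,0],[0,0,0],1],
  [[0,0,0],[0,0,0],1],
  [[0,0,0],[0,0,0],1],
  [[0,0,0],[0,0,0],1],
])

```text
clock: 9.82
position: [0.6895, -0.0273, 0.1222]
ee_rot: [2.22, 2.219, 0.003]
contact_force: [-5.8, -0.8, 19.3]
width: -0.005
grasp_force: 9.1
```

Call:
move_arm([
  [[0,0,0],[0,0,0],1],
  [[0,0,0],[0,0,0],1],
  [[0,0,0],[0,0,0],1],
  [[0,0,0],[0,0,0],1],
  [[0,0,0],[0,0,0],1],
])

```text
clock: 10.23
position: [0.6895, -0.0273, 0.1222]
ee_rot: [2.22, 2.219, 0.003]
contact_force: [-5.8, -1.0, 19.8]
width: 0.001
grasp_force: 9.1
```

Call:
move_arm([
  [[0,0,0],[0,0,0],1],
  [[0,0,0],[0,0,0],1],
  [[0,0,0],[0,0,0],1],
  [[0,0,0],[0,0,0],1],
  [[0,0,0],[0,0,0],1],
])

```text
clock: 10.65
position: [0.6895, -0.0273, 0.1222]
ee_rot: [2.22, 2.219, 0.003]
contact_force: [-5.1, -2.1, 18.7]
width: 0.002
grasp_force: 9.1
```

```bash
python3 - <<'E'
from h import *
b=grab('side')
cv2.imwrite('pics/m5.png',cv2.resize(b[130:320,270:480],None,fx=3,fy=3)[:,:,::-1])
print([(np.round(d['rect']),round(d['confidence'],2)) for d in cams.search_frame('side','chew1')])
o=telemetry.get_obs();print(o['clock'],o['position'].round(4),o['contact_force'].round(1))
E
```

```text
[(array([283., 268., 299., 282.]), 0.68), (array([301., 264., 314., 280.]), 0.44), (array([293., 194., 448., 285.]), 0.22)]
10.75 [ 0.6895 -0.0274  0.1222] [-5.6 -1.3 19.9]
```

View pics/m5.png

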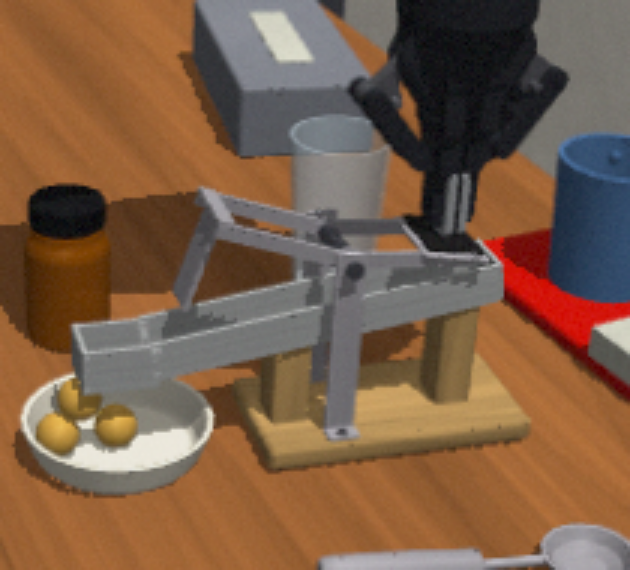

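All three chews are in the dish (crop (58,432), (80,398) and (117,425)), and the track is empty. Letting the lever up.

Call:
move_arm([
  [[0,-0.001,-0.006],[0,0,0],1],
  [[0,-0.001,-0.007],[0,0,0],1],
  [[0,-0.001,-0.008],[0,0,0],1],
  [[0,0,-0.015],[0,0,0],1],
  [[0,0,-0.03],[0,0,0],1],
])

```text
clock: 11.17
position: [0.6846, -0.0269, 0.1818]
ee_rot: [-2.218, -2.218, 0.007]
contact_force: [-0.0, -0.3, -0.3]
width: -0.003
grasp_force: 0.0
```

Call:
move_arm([
  [[0,0,-0.03],[0,0,0],1],
  [[0,0,-0.02],[0,0,0],1],
  [[0,0,0],[0,0,0],1],
  [[0,0,0],[0,0,0],1],
  [[0,0,0],[0,0,0],1],
])

```text
clock: 11.58
position: [0.6861, -0.027, 0.2338]
ee_rot: [-2.22, -2.22, 0.002]
contact_force: [-0.4, 0.2, -0.6]
width: -0.004
grasp_force: 0.0
```

```bash
python3 - <<'E'
from h import *
b=grab('side')
cv2.imwrite('pics/m6.png',cv2.resize(b[130:350,250:490],None,fx=2.5,fy=2.5)[:,:,::-1])
o=telemetry.get_obs();print(o['clock'],o['position'].round(4),o['contact_force'].round(1))
E
```

```text
11.6333 [ 0.6859 -0.027   0.2334] [ 0.5  0.4 -0.7]
```

View pics/m6.png

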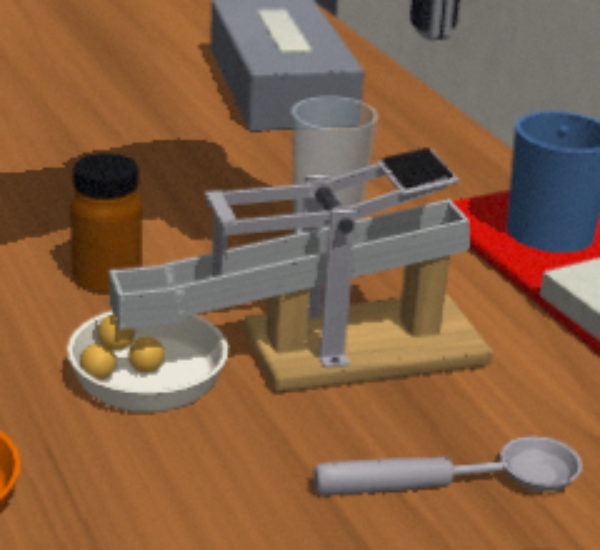

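The lever is back up with the gate shut (crop (220,245)). The three chews lie in the dish (about (120,345)), and the arm is clear of everything.

```bash
python3 -c "
from station import bot;print(bot.hand_in())"
```

```text
the job is handed in; nothing more can be done
None
```

The job is done and handed in at about 12 s: the white dish sits within about 2 mm of centre under the outlet by the top camera, all three chews are in it, the lever is up with the gate shut, and the bottle, glass and spoon were not touched.

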